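Trap the price-ticket stand under the tall plinth

ROBOT

A 6-joint arm with a two-finger parallel gripper is mounted at the origin on the work surface. World frame = base frame: x ahead of the robot, y to its left, z up, the work surface at z = 0. Lengths are in mm, angles in rad, forces in N, time in s.
With the tool pointing down it reaches from about 275 to 875 mm from the base axis. Payload 12.5 kg.
Tool frame: the origin (TCP) lies midway between the tips of the shut fingers; the grasp point (between the pads) lies 19 mm behind it (arm.grip_point_offset is the z of the grasp point in the tool frame, in mm); z points along the fingers, y is the line along which they close (so a half turn about z gives the same grasp; the last joint's range is limited). The gripper opens to 85 mm and grips with 20 to 120 N. Pads are 22 mm wide; open, the fingers measure 114 mm over their backs; the gripper's body (76 mm by 85 mm) begins 54 mm behind the grasp point. The pads swing forward as they close: fully open they stand 13 mm farther back than shut.
Start: joints at [-1.36, 0.351, 1.652, -0, 1.139, -0.085], TCP at [160.347, -526.092, 202.79] pointing down, gripper open.
Joint ranges: [-2.75, 2.75], [-0.79, 2.1], [0.01, 2.65], [-1.57, 4.71], [0.07, 3.14], [-2.87, 2.87]. Speed limits (rad/s): [2.22, 2.22, 2.79, 3.14, 3.14, 3.14].

INTERFACE

Orientations are given as [roll, pitch, yaw] about the fixed x, y, z axes, in that order (R = Rz(yaw) Ry(pitch) Rx(roll)).
In Python, from plant import arm gives the robot as it stands. The module is installed in compiled form; this text tells all that it offers.
- The arm moves only by the shell command python3 -m handwheel 'ROWS'. ROWS is JSON, a list of rows, each a list of 7 numbers: the turn, a rotation vector about the tool's x, y, z in degrees, then the shift along the tool's x, y, z in cm, then the closure, from 0 (fully open) to 1 (shut). In form: [[ax, ay, az, x, y, z, fingers], ...]. A call has 1 to 20 rows; each row shifts and turns the commanded pose from where the row before left it, along the tool's axes as they then stand; what a row does not reach is not made up. A row lasts 1/8 s, in which the tool goes at most 62.5 mm and 10.7 degrees, less where a joint would pass 70% of its speed; a pose out of reach is approached as far as the arm can. A call is refused whole if a number of a shift passes 6.25 or a number of a turn 10.7, either way. A call with a gripper value outside its range is refused whole. The fingers move at their own pace and stop on an object; the grip force is fixed at half the most. Time passes only in rows, so rows that do not move let the fingers close. It gives the time, the measured TCP pose, the force, the opening and the grip force at its end, in the units of the state.
- arm.get_obs(): the state, without advancing time (a new reading comes with each control period).
- arm.get_image(name): name is "side" or "top" or "wrist"; returns a dict with "pixels" (420x560x3 uint8, red, green, blue), "depth" (420x560 float32, mm along the optical axis (not along the pixel's ray), 0 where there is no reading), "camera_matrix" (3x3 intrinsics, pixels), "k1" (the pictures are not rectified: a ray, as slopes to the right and down, at radius r is drawn at 1 + k1 r^2 times it, then the intrinsics apply), "R" (3x3) and "t" (3): a world point X has camera coordinates R X + t. Camera axes: x right, y down, z forward; pixel columns grow to the right and rows downward; lengths in mm; the calibration is good to about 2 mm. A picture is of the moment at which its call begins.
- arm.sign_off(): hands the job in; it is judged then, once.
Trained networks look in the newest picture that a camera, given by its name, has taken for a name from the list of things; names that differ only in an ending like _2 or _b are one class to them, and where a whole thing is asked for, a point or a joint stands for the part that bears it (a point fixed in the world has none). Each returns a list of dicts, best first, with "p" (0 to 1); they miss things now and then, are a little off and sometimes report something else, mostly with a low value. They report only what shows in the picture. A call takes as long as a camera call. They do not tell look-alikes from the thing itself.
- arm.boxes_of(camera, target): "position" ([x, y, z] in mm, in the coordinates of the camera as it stood for that picture, good to about 4 mm: the middle of the surface that is visible of it).
- arm.tip_of(camera, target): "position" ([x, y, z] in mm, in the coordinates of the camera as it stood for that picture, good to about 4 mm: a listed point, or the origin of a listed thing).
The state is a dict: "time": time; "q": joint angles; "joint_vel": joint speeds; "joint_torque": joint torques, N m; "position": TCP position; "eef_rot": TCP orientation; "wrist_force": force on the tool from outside, world axes, zero at the start; "wrist_torque": the same for the moment, N m; "opening": finger opening in mm; "gripper_force": force on a finger pad.
Only numpy, scipy, OpenCV 4.12 (cv2) and the standard library are available. Lean on these libraries where they do the work, as an engineer would, in place of code of your own. Each camera call takes 0.05 s, during which the arm holds its last target. There are 200 camera calls.

TASK

Tip the tall square plinth back on its rear bottom edge until it leans by itself against the front of the aluminium step behind it, slide the steel foot of the price-ticket stand under its raised front, square and centred, until the wooden ticket block stands close in front of the plinth, then let the plinth down gently so that it stands upright on the foot. Keep the rear edge of the plinth on the table and in its place in the row: tip it, do not lift it away, never let it drop either way, and leave the other goods where they are.

Things in the scene. Friction and masses are not known exactly. Their poses are not given: they have to be found in the camera images.
- plinth: The tall wooden display plinth (0.3 to 0.55 kg) on the table in front of the step: square foot board 64 x 64 mm, 16 mm high, above it a plain block 58 x 58 mm, 140 mm tall in all. Origin at the centre of its underside, z up its axis, x towards its rear (the step), -x its front, y along the row. If pinched across its y faces near the top, the hand must tilt with it: it does not turn in the pads.
- heel (a point): Middle of the plinth's rear bottom edge, on which it tips (plinth frame x +32 mm). The centre of mass lies on the plinth's axis about 70 mm up, so it balances tipped back about 24 degrees: less and it falls forward, more and it falls back on the step.
- toe (a point): Middle of the plinth's front bottom edge (plinth frame x -32 mm).
- ticket: Price-ticket stand (110 g): flat steel foot plate 76 x 50 x 3 mm lying on the table, on its outer end a dark wooden block (18 mm along x, 44 mm along y, 3 to 37 mm high) with a small pale ticket standing in it, up to 66 mm high, 38 mm wide. Origin on the underside below the block's middle; x along the bare foot (58 mm beyond the block's face), z up. Pinch the block across its 44 mm width (y).
- tip (a point): Middle of the free end of the steel foot, on its underside (stand frame x +67 mm). While the plinth is tipped back the foot can be pushed in until this end is about 6 mm short of the heel.
- display: Fixed stepped display of folded aluminium sheet, 520 mm long. Origin at the foot of its lowest front face, mid length; x points back, away from the face, y along the step, z up. Lowest front 80 mm high, first tread 100 mm deep, next tread 145 mm high. The plinth's heel stands 44 to 55 mm in front of the face, so tipped back it rests on the step's front edge at about 30 to 38 degrees.
- step_edge (a point): Middle of the top front edge of the lowest step, 80 mm high, against which the tipped plinth comes to lean.
- low_plinth: Bystander: low square wooden plinth 72 x 72 x 55 mm on the table in the same row as the tall one, about 140 mm from it on either side. Origin at the centre of its underside.
- step_plinth_a: Bystander: small dark plinth 46 x 46 x 50 mm on the first tread near one end. Origin at the centre of its underside.
- step_plinth_b: Bystander: small plinth 50 x 50 x 60 mm on the first tread near the other end. Origin at the centre of its underside.
- drum: Bystander: black round base, 68 mm across, 45 mm high, on the open table. Origin at the centre of its underside.
There are look-alikes about, which are no part of the job. Leave any green look-alike of the ticket alone. What is shaped like the plinth but green is not meant.

How it is judged (in metres and radians):
On the way, in this order (a step that is already met when the one before it is completed fails the run):
1. the tall plinth leans back on the step by itself, hand off (angle between plinth's own z axis and vertical above 0.44 rad and contact force between plinth and display above 0.05 N and contact force between plinth and the arm below 0.1 N and contact force between plinth and the fingers below 0.1 N and linear speed of plinth below 0.02 m/s), for 0.3 s.
2. the steel foot is under the raised front while the plinth still leans back (angle between plinth's own z axis and vertical above 0.4 rad and horizontal distance between tip and heel below 0.03 m and height (world z) of tip below 0.01 m), for 0.2 s.
At the end, for the whole second after the job is handed in: The tall plinth stands upright (within 3.4 degrees) and at rest on the steel foot, its rear edge within 25 mm of where it was; the foot lies flat, centred on the plinth within 10 mm, square to it within 8 degrees, and so far under that no more than about 18 mm stays between block and plinth front (angle between plinth's own z axis and vertical below 0.06 rad and x of tip in the frame of plinth above 0.008 m and y of tip in the frame of plinth between -0.01 and 0.01 m and z of tip in the frame of plinth between -0.006 and 0 m and angle between the x axis of ticket and the x axis of plinth, either way round below 0.14 rad and angle between ticket's own z axis and vertical below 0.05 rad and distance of heel from where it was at the start of the episode below 0.025 m and contact force between plinth and ticket above 0.5 N and linear speed of each of plinth, ticket below 0.01 m/s); the robot touches nothing.
It fails at once if the tall plinth falls or slams (turns faster than 2.5 rad/s) (angular speed of plinth above 2.5 rad/s).
It fails at once if the plinth's rear edge is lifted more than 12 mm off the table (height (world z) of heel above 0.012 m).
It fails at once if the low plinth is disturbed (more than 15 mm) (distance of low_plinth from where it was at the start of the episode above 0.015 m).
It fails at once if a plinth on the step is disturbed (more than 15 mm) (distance of any of step_plinth_a, step_plinth_b from where it was at the start of the episode above 0.015 m).
It fails at once if the round base is disturbed (more than 15 mm) (distance of drum from where it was at the start of the episode above 0.015 m).
It also fails if it takes over 66 s, if anything falls off the work surface, if the arm or the gripper's body presses on something with over 40 N, if the wrist force passes 120 N, or if a joint passes its speed limit or range.

## Working session

There is one attempt and no reset: what is moved stays moved. The work goes in short steps, Python scripts to look and compute and a shell command to move; the robot and the scene stay as the last step left them, time stands still between calls to the robot, and variables do not carry over. Pictures are saved under pics/ and viewed, at most 10 in all, crops included, and the job is handed in when it is done.

```bash
mkdir -p pics
cat > h.py <<'E'
import numpy as np, cv2
from plant import arm
from scipy.spatial.transform import Rotation as Rn
def img(c,name=None):
    im=arm.get_image(c)
    if name: cv2.imwrite('pics/'+name,cv2.cvtColor(im['pixels'],cv2.COLOR_RGB2BGR))
    return im
def w(im,p): return np.array(im['R']).T@(np.array(p)-np.array(im['t']))
def cloud(im):
    K=np.array(im['camera_matrix']);d=im['depth'];k=im['k1']
    v,u=np.mgrid[:d.shape[0],:d.shape[1]]
    pts=np.stack([u,v],-1).reshape(-1,1,2).astype(float)
    n=cv2.undistortPoints(pts,K,np.array([k,0,0,0.]),).reshape(d.shape+(2,))
    P=np.dstack([n[...,0]*d,n[...,1]*d,d])
    X=(P-np.array(im['t']))@np.array(im['R'])
    X[d==0]=np.nan
    return X
def pix(im,X):
    c=np.array(im['R'])@np.array(X)+np.array(im['t'])
    s=c[:2]/c[2]; s=s*(1+im['k1']*(s@s)); K=np.array(im['camera_matrix'])
    return (K[:2,:2]@s+K[:2,2]).round()
E
python3 - <<'E'
from h import *
for c in ['top','side']:
    im=img(c,c+'0.png')
    print(c,'campos',w(im,[0,0,0]).round())
    for n in ['plinth','heel','toe','ticket','tip','step_edge','display','low_plinth','step_plinth_a','drum']:
        for r in arm.tip_of(c,n)[:3]:
            X=w(im,r['position']); print(n,round(r['p'],2),X.round(),pix(im,X))
print(arm.get_obs()['eef_rot'],arm.grip_point_offset)
E
```

```text
top campos [392. -13. 974.]
plinth 0.6 [466.  88.  -2.] [232. 254.]
heel 0.65 [458. 121.  -1.] [217. 257.]
heel 0.61 [350.  63.  -2.] [242. 305.]
toe 0.81 [333.   6.  -2.] [268. 313.]
toe 0.72 [469.  58.   3.] [244. 252.]
ticket 0.84 [ 569. -155.   -1.] [336. 208.]
ticket 0.84 [ 526. -296.   -1.] [398. 226.]
tip 0.78 [ 543. -236.   -1.] [372. 219.]
tip 0.69 [576. -92.  -0.] [309. 205.]
step_edge 0.7 [530. 176.  81.] [186. 221.]
display 0.84 [532. 179.  -1.] [193. 225.]
low_plinth 0.58 [599. 106.   1.] [224. 197.]
step_plinth_a 0.98 [335. 216.  77.] [165. 315.]
step_plinth_a 0.67 [715. 260.  83.] [150. 138.]
drum 0.64 [ 732. -289.    3.] [390. 140.]
drum 0.38 [531. 180.  79.] [185. 220.]
side campos [150. 865. 816.]
plinth 0.72 [457.  95.  -6.] [286. 265.]
heel 0.83 [346.  70.   2.] [331. 270.]
heel 0.7 [460. 122.   2.] [280. 269.]
heel 0.6 [598. 109.   1.] [233. 249.]
toe 0.78 [332.   5.  -6.] [345. 257.]
toe 0.67 [466.  57.  -0.] [288. 253.]
ticket 0.8 [ 565. -154.    1.] [286. 197.]
ticket 0.75 [ 522. -300.   -3.] [317. 177.]
ticket 0.67 [466.  57.  -2.] [288. 253.]
tip 0.71 [ 540. -233.   -1.] [304. 186.]
tip 0.67 [569. -90.   3.] [276. 208.]
step_edge 0.79 [530. 178.  76.] [243. 252.]
display 0.65 [531. 180.   3.] [243. 275.]
low_plinth 0.62 [599. 112.  -0.] [232. 250.]
step_plinth_a 0.6 [714. 259.  75.] [156. 250.]
step_plinth_a 0.5 [332. 218.  77.] [318. 292.]
drum 0.95 [ 735. -284.   -1.] [254. 162.]
drum 0.45 [333. 217.  79.] [318. 291.]
[-3.14158068e+00  1.11083546e-07  2.95835905e-01] -18.700000000000003
```

View pics/top0.png

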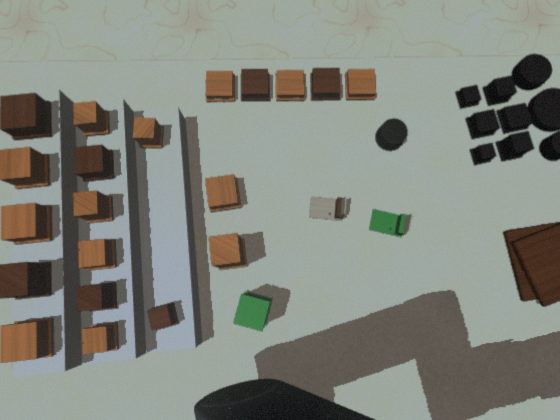

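View pics/side0.png

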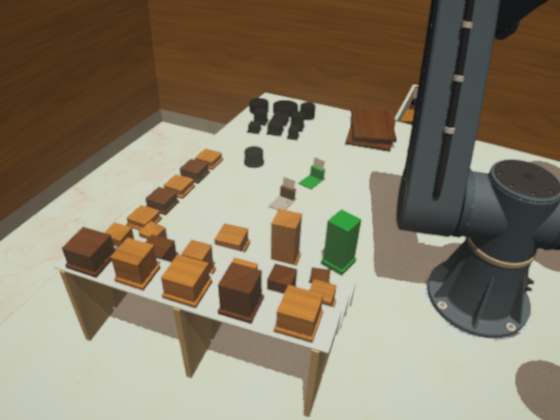

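The top view shows the tall plinth at about px (228,250) and the low plinth at (223,192). The green plinth look-alike is at (253,312). The steel ticket stand is at (327,208), its foot pointing left towards the step, and the green stand is at (388,222). In the side view the plinth is at (286,237). Next I refine the plinth and stand poses from depth.

```bash
cat >> h.py <<'E'
def rect(X,m):
    P=X[m][:,:2].astype(np.float32); (c,s,a)=cv2.minAreaRect(P); return len(P),np.round(c,1),np.round(s,1),round(a,1)
def near(X,x,y,r): return np.hypot(X[...,0]-x,X[...,1]-y)<r
E
python3 - <<'E'
from h import *
for c in ['top','side']:
    im=img(c); X=cloud(im); z=X[...,2]; px=im['pixels'].astype(int)
    m=near(X,464,90,60)&(z>132)&(z<150); print(c,'plinth top',rect(X,m),np.nanmedian(z[m]))
    m=near(X,464,90,60)&(z>-8)&(z<8); print('table z',np.nanmedian(z[m]),np.nanstd(z[m]))
    m=near(X,569,-155,30)&(z>8)&(z<80); print('block',rect(X,m), np.nanpercentile(z[m],[5,50,95]))
    g=px.sum(2)
    m=near(X,571,-125,60)&(z<9); 
    v,u=np.where(m); print(v.min(),v.max(),u.min(),u.max())
    # step edge
    m=(z>70)&(z<90)&(X[...,0]>380)&(X[...,0]<660)&(X[...,1]>140)&(X[...,1]<230)
    P=X[m]; b=[]
    for x0 in range(380,660,10):
        q=P[(P[:,0]>=x0)&(P[:,0]<x0+10)]
        if len(q)>5: b.append([x0+5,np.percentile(q[:,1],3)])
    b=np.array(b); f=np.polyfit(b[:,0],b[:,1],1); print('edge y=',f,'at464',np.polyval(f,464),np.degrees(np.arctan(f[0])))
    m=near(X,599,107,70)&(z>48)&(z<62); print('low',rect(X,m))
im=arm.get_image('top'); p=im['pixels'][185:235,295:360]
cv2.imwrite('pics/tk.png',cv2.cvtColor(cv2.resize(p,None,fx=8,fy=8,interpolation=0),cv2.COLOR_RGB2BGR))
E
```

```text
top plinth top (877, array([464. ,  88.3]), array([58.1, 58.1]), 7.2) 139.69457582454052
table z -0.21561152074027226 1.7486579110631866
block (209, array([ 564.3, -157.3]), array([17.3, 43.4]), 87.2) [16.31712803 37.69606946 64.464226  ]
183 232 298 349
edge y= [9.55209162e-02 1.26807880e+02] at464 171.12958515209107 5.456390389017617
low (877, array([602.2, 107.2]), array([67.2, 66.6]), 7.8)
side plinth top (464, array([461.3,  90.3]), array([58.1, 62.8]), 6.8) 138.61081149657565
table z -1.0555699386058812 1.782864200752564
block (265, array([ 561.5, -156.6]), array([24.1, 45. ]), 77.2) [11.64439412 35.3126027  61.85734285]
191 215 260 301
edge y= [1.02805255e-01 1.24622626e+02] at464 172.3242646443303 5.869686453866279
low (524, array([599.5, 109.4]), array([67.7, 71.1]), 7.9)
```

View pics/tk.png

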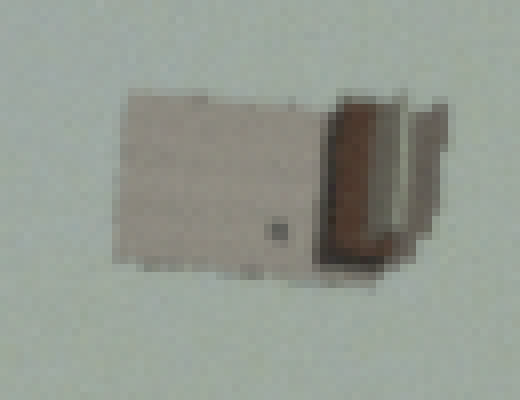

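The crop shows the stand's foot lying left of the dark block, yaw about 86°. The plinth axis is at about (463, 89), yaw 97°, and the heel is about 50 mm from the step, so I expect a lean of about 34°. Now I move above the plinth.

```bash
python3 -m handwheel '[[0,0,-10,0,0,0,0],[0,0,-10,0,0,0,0],[0,0,-10,0,0,0,0],[0,0,-10,0,0,0,0],[0,0,-10,0,0,0,0],[0,0,-10,0,0,0,0],[0,0,-10,0,0,0,0],[0,0,-10,0,0,0,0],[0,0,0,4.78,3.13,0,0],[0,0,0,4.78,3.13,0,0],[0,0,0,4.78,3.13,0,0],[0,0,0,4.78,3.13,0,0],[0,0,0,4.78,3.13,0,0],[0,0,0,4.78,3.13,0,0],[0,0,0,4.78,3.13,0,0],[0,0,0,4.78,3.13,0,0],[0,0,0,4.78,3.13,0,0],[0,0,0,4.78,3.13,0,0],[0,0,0,4.78,3.13,0,0],[0,0,0,4.78,3.13,0,0]]'; python3 -m handwheel '[[0,0,0,0,0,0,0],[0,0,0,0,0,0,0]]'
```

```text
time: 3.75
position: [464.5, 90.7, 203.0]
eef_rot: [3.141, 0.0, 1.692]
wrist_force: [0.5, -0.4, 0.5]
opening: 85.5
gripper_force: 0.0
time: 4.0
position: [463.4, 88.5, 202.6]
eef_rot: [-3.141, 0.0, 1.693]
wrist_force: [0.3, -0.4, -0.4]
opening: 85.4
gripper_force: 0.0
```

Run:
```python
from h import *
im=img('wrist','w1.png'); X=cloud(im); z=X[...,2]
m=near(X,464,89,60)&(z>128)&(z<150); print(rect(X,m),np.nanmedian(z[m]))
print(w(im,[0,0,0]))
for n in ['heel','toe','plinth']:
    for r in arm.tip_of('wrist',n)[:2]: print(n,round(r['p'],2),w(im,r['position']).round(1))
```

```text
(6420, array([463.8,  90.2]), array([58.1, 57.9]), 6.8) 141.01199804839626
[453.28964445 171.48923564 374.73062571]
heel 0.96 [356.3  66.6  -1.1]
heel 0.57 [458.6 119.5   2.3]
plinth 0.95 [463.4  84.1   1.8]
plinth 0.92 [340.3  33.4   3.4]
```

View pics/w1.png

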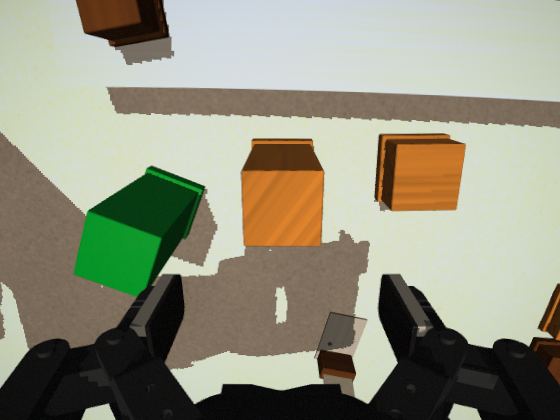

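Run:
```python
from h import *
for c in ['top','side']:
    X=cloud(arm.get_image(c)); 
    for y in range(230,420,10):
        r=[]
        for x in range(390,500,20):
            m=(abs(X[...,0]-x)<10)&(abs(X[...,1]-y)<5); r.append(int(np.max(X[...,2][m])) if m.sum()>2 else -1)
        print(c,y,r)
print(arm.get_obs()['q'].round(2) if hasattr(arm.get_obs()['q'],'round') else arm.get_obs()['q'])
```

```text
top 230 [-1, 82, 84, -1, -1, -1]
top 240 [-1, -1, -1, -1, -1, -1]
top 250 [-1, -1, -1, -1, -1, -1]
top 260 [-1, -1, -1, -1, -1, -1]
top 270 [-1, -1, -1, -1, -1, -1]
top 280 [-1, -1, -1, -1, -1, -1]
top 290 [-1, -1, -1, -1, -1, -1]
top 300 [212, -1, 195, 196, 197, 194]
top 310 [211, 154, 197, 196, 197, 196]
top 320 [212, 154, 198, 197, 196, 147]
top 330 [213, 147, 196, 198, 197, 148]
top 340 [211, 147, 198, 197, 196, 148]
top 350 [148, 147, 194, 197, 198, 148]
top 360 [210, 212, 149, -1, -1, 147]
top 370 [213, 212, 214, 212, 212, 211]
top 380 [275, 221, 212, 212, 213, 213]
top 390 [282, 282, 282, 212, 260, 261]
top 400 [281, 281, 281, 212, 260, 262]
top 410 [282, 282, 282, 212, 261, 262]
side 230 [-1, -1, -1, -1, -1, -1]
side 240 [-1, -1, -1, -1, -1, -1]
side 250 [-1, -1, -1, -1, -1, -1]
side 260 [-1, -1, -1, -1, -1, -1]
side 270 [-1, -1, 145, -1, -1, -1]
side 280 [-1, 145, 145, -1, -1, -1]
side 290 [-1, 144, 146, -1, -1, -1]
side 300 [210, 145, 196, 194, 193, -1]
side 310 [212, 145, 195, 196, 196, -1]
side 320 [212, 3, 195, 194, 197, 146]
side 330 [210, 2, 1, 2, 0, 1]
side 340 [211, 2, 3, 2, 2, 2]
side 350 [2, 3, 2, 2, 2, 2]
side 360 [2, 1, 1, 5, 1, 1]
side 370 [210, 1, 3, 3, 208, 207]
side 380 [209, 2, 0, 1, 210, 210]
side 390 [281, 280, 279, 2, 218, 208]
side 400 [281, 281, 281, 208, 259, 260]
side 410 [280, 281, 280, 211, 259, 260]
[ 0.09  0.21  1.85 -0.    1.09 -0.03]
```

The shop goods on the second tread (tops at z≈196) would foul a hand tilted fully back. So I pre-tilt the hand about 25° forward before pinching.

```bash
python3 -m handwheel '[[0,8.3,0,0,0,0,0],[0,8.3,0,0,0,0,0],[0,8.4,0,0,0,0,0],[0,0,0,0,0,0,0]]'; python3 -c "
from h import *
o=arm.get_obs();print(Rn.from_euler('xyz',o['eef_rot']).as_matrix().round(3),np.round(o['q'],2))"
```

```text
time: 4.8
position: [463.8, 87.0, 202.2]
eef_rot: [-3.14, -0.437, 1.688]
wrist_force: [0.8, 1.1, -0.4]
opening: 85.3
gripper_force: 0.0
[[-0.106  0.993 -0.051]
 [ 0.9    0.117  0.42 ]
 [ 0.423 -0.001 -0.906]] [-0.17  0.26  1.86  0.45  1.2  -0.49]
```

```bash
python3 -m handwheel '[[0,0,0,-0.61,0,1.7,0],[0,0,0,-0.61,0,1.7,0],[0,0,0,-0.61,0,1.7,0],[0,0,0,-0.61,0,1.7,0],[0,0,0,-0.6,0,1.7,0],[0,0,0,-0.6,0,1.67,0],[0,0,0,0,0,0,0],[0,0,0,0,0,0,0]]' && python3 -c "
from h import *
im=img('wrist','w2.png');img('side','s2.png')
cv2.imwrite('pics/c2.png',np.hstack([cv2.resize(cv2.imread('pics/w2.png'),(400,300)),cv2.resize(cv2.imread('pics/s2.png')[170:320,200:400],(400,300))]))"
```

```text
time: 5.8
position: [462.9, 98.7, 95.7]
eef_rot: [3.141, -0.436, 1.692]
wrist_force: [-0.1, 0.6, 0.1]
opening: 85.4
gripper_force: 0.0
```

View pics/c2.png

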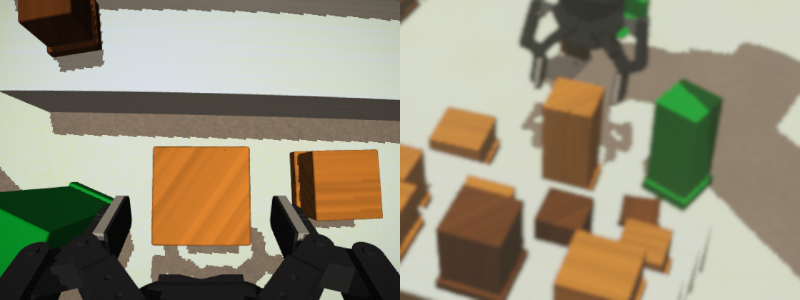

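```bash
python3 -c "
from h import *
im=arm.get_image('side')
for X in [(505,95,100),(421,93,100),(463,89,140),(463,118,140)]:
    p=pix(im,X);print(X,p,[400+(p[0]-200)*2,(p[1]-170)*2])
im=arm.get_image('wrist');X=cloud(im)
z=X[...,2];m=near(X,464,89,45)&(z>125)&(z<150);print(rect(X,m))
for X in [(505,95,100),(421,93,100),(463,89,140)]: p=pix(im,X);print(p*400/560)"
```

```text
(505, 95, 100) [269. 227.] [np.float64(538.0), np.float64(114.0)]
(421, 93, 100) [302. 237.] [np.float64(604.0), np.float64(134.0)]
(463, 89, 140) [286. 217.] [np.float64(572.0), np.float64(94.0)]
(463, 118, 140) [281. 224.] [np.float64(562.0), np.float64(108.0)]
(19784, array([463.8,  89.7]), array([89.8, 57.8]), 6.9)
[255.71428571 190.        ]
[144.28571429 179.28571429]
[198.57142857 196.42857143]
```

```bash
python3 -c "
from h import *
o=arm.get_obs();R=Rn.from_euler('xyz',o['eef_rot']).as_matrix();p=np.array(o['position'])
im=arm.get_image('wrist');X=cloud(im)
for (u,v) in [(165,282),(180,285),(150,330),(170,300),(392,282),(400,300),(410,330),(430,330)]:
    print(u,v,im['depth'][v,u],((X[v,u]-p)@R).round(1), X[v,u].round())
T=(X-p)@R
m=(T[...,2]>-60)&(T[...,2]<5)&(abs(T[...,1])>36)&(abs(T[...,1])<60)&(X[...,2]>60)&(abs(T[...,0])<25)
print(m.sum(),np.percentile(T[m],[0,1,50,99,100],axis=0).round(1))
"
```

```text
165 282 134.85179 [ 12.3 -45.6 -53.9] [419.  81. 150.]
180 285 146.22783 [  5.1 -42.9 -44.4] [422.  79. 138.]
150 330 111.03005 [ 10.  -42.7 -79.9] [423.  69. 172.]
170 300 133.16225 [  6.5 -43.1 -57.7] [422.  75. 151.]
392 282 136.22842 [ 11.6  44.  -52.7] [508.  92. 148.]
400 300 123.783875 [ 12.   43.  -65.8] [508.  87. 160.]
410 330 113.48712 [  8.4  42.9 -77.9] [508.  79. 170.]
430 330 107.36904 [ 12.3  47.  -83. ] [512.  81. 176.]
2202 [[-10.8 -56.7 -60. ]
 [ -9.9 -55.7 -59.9]
 [  7.2  42.1 -53.2]
 [ 12.3  55.4 -43. ]
 [ 12.5  56.5 -41.5]]
```

Depth shows the open pad tips about 42 mm behind the reported TCP, farther back than expected. I back off, shut the fingers in the air and measure where they really are.

```bash
python3 -m handwheel '[[0,0,0,0,0,-2.5,0],[0,0,0,0,0,-2.5,0],[0,0,0,0,0,0,0.33],[0,0,0,0,0,0,0.33],[0,0,0,0,0,0,0.33],[0,0,0,0,0,0,0.33],[0,0,0,0,0,0,0.33]]'
cat >> h.py <<'E'
def pads():
    o=arm.get_obs();R=Rn.from_euler('xyz',o['eef_rot']).as_matrix();p=np.array(o['position'])
    X=cloud(arm.get_image('wrist'));T=(X-p)@R
    h=o['opening']/2
    m=(T[...,2]>-100)&(T[...,2]<5)&(abs(abs(T[...,1])-h)<5)&(abs(T[...,0])<14)
    return h*2,m.sum(),np.percentile(T[m],[0,1,50,99,100],axis=0).round(1)
E
python3 -c "
from h import *
print(pads())"; python3 -m handwheel '[[0,0,0,0,0,0,1],[0,0,0,0,0,0,1],[0,0,0,0,0,0,1],[0,0,0,0,0,0,1],[0,0,0,0,0,0,1],[0,0,0,0,0,0,1]]'; python3 -c "
from h import *
print(pads());img('wrist','w3.png')"
```

```text
time: 6.92
position: [465.0, 77.8, 140.3]
eef_rot: [-3.141, -0.436, 1.692]
wrist_force: [-0.6, -0.7, -0.3]
opening: 57.3
gripper_force: 0.0
(57.281703221433006, np.int64(6290), array([[-14. , -33.6, -94.2],
       [-12.4, -33.4, -91.8],
       [  8.8,  24.2, -61.7],
       [ 13.4,  33.4,   4.1],
       [ 14. ,  33.6,   5. ]]))
time: 7.72
position: [465.1, 77.7, 140.6]
eef_rot: [-3.142, -0.436, 1.692]
wrist_force: [0.5, -0.0, 0.2]
opening: 0.0
gripper_force: 0.0
(0.04605079959660612, np.int64(3876), array([[ -11.7,   -5. , -100. ],
       [  -9.2,   -4.9,  -98.8],
       [  10.7,    0. ,  -66.8],
       [  13.4,    5. ,    4.5],
       [  14. ,    5. ,    5. ]]))
```

View pics/w3.png

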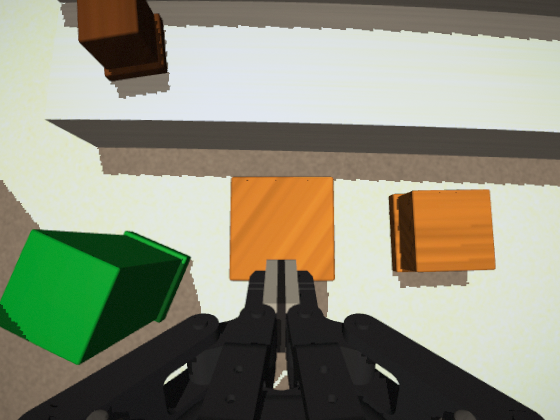

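The fingers show shut, with their tips at px (282,260) over the plinth top.

```bash
python3 -c "
from h import *
o=arm.get_obs();R=Rn.from_euler('xyz',o['eef_rot']).as_matrix();p=np.array(o['position'])
im=arm.get_image('wrist');X=cloud(im);T=(X-p)@R
for v in (250,256,260,262,265,270,280,300,340): print(v,T[v,272].round(1),T[v,290].round(1))
print(pix(im,p),pix(im,p-18.7*R[:,2]))
print('cam in tool',((w(im,[0,0,0])-p)@R).round(1), (R.T@np.array(im['R']).T).round(3))
K=im['camera_matrix'];print(np.round(K,1),im['k1'])
ims=arm.get_image('side'); Xs=cloud(ims);print(pix(ims,p),pix(ims,p-28*R[:,2]))
print(arm.tip_of('wrist','plinth')[:1])
Ts=(Xs-p)@R; m=(abs(Ts[...,1])<14)&(abs(Ts[...,0])<14)&(Ts[...,2]>-60)&(Ts[...,2]<25)
print(m.sum(), np.percentile(Ts[m],[0,1,50,99,100],axis=0).round(1))
"
```

```text
250 [ 0.4 -4.9 -0.8] [-0.1  5.   0.2]
256 [-2.3 -4.8 -2.9] [-2.7  5.  -1.9]
260 [ 11.8  -4.  -34.2] [ 11.9   4.  -34.5]
262 [ 11.4  -3.9 -35.4] [ 11.6   4.  -35.7]
265 [ 11.4  -3.9 -38.2] [ 11.4   3.9 -38.2]
270 [ 11.9  -3.8 -43.3] [ 11.1   3.8 -41.9]
280 [ 11.6  -3.6 -50.9] [ 11.6   3.6 -50.9]
300 [ 11.4  -3.3 -64.5] [ 11.9   3.2 -65.2]
340 [  8.7  -2.9 -82.7] [ 10.8   2.8 -85.1]
[281. 250.] [281. 267.]
cam in tool [ 8.400e+01 -1.000e-01 -1.719e+02] [[-0.    -0.946 -0.323]
 [ 1.    -0.     0.   ]
 [-0.    -0.323  0.946]]
[[346.6   0.  280.8]
 [  0.  346.6 206.4]
 [  0.    0.    1. ]] -0.058865297600928845
[288. 214.] [289. 202.]
[{'position': [-1.9, 28.6, 328.9], 'p': 0.88}]
236 [[-13.  -13.9 -60. ]
 [-12.7 -13.6 -59.4]
 [  7.2  -2.  -34.3]
 [ 13.7  13.3   9.3]
 [ 14.   13.5  10.3]]
```

```bash
python3 -m handwheel '[[0,0,0,0,0,0,0],[0,0,0,0,0,0,0],[0,0,0,0,0,0,0],[0,0,0,0,0,0,0],[0,0,0,0,0,0,0],[0,0,0,0,0,0,0],[0,0,0,0,0,0,0],[0,0,0,0.1,0,2,0],[0,0,0,0,0,2,0],[0,0,0,0,0,1.9,0],[0,0,0,0,0,0,0],[0,0,0,0,0,0,0]]'; python3 -c "
from h import *
print(pads())
img('wrist','w4.png')"
```

```text
time: 9.48
position: [462.4, 103.1, 88.1]
eef_rot: [3.141, -0.436, 1.692]
wrist_force: [0.9, 0.6, 0.3]
opening: 85.4
gripper_force: 0.0
(85.44306568602465, np.int64(7356), array([[ -11.4,  -47.7, -100. ],
       [  -9.6,  -47.5,  -99.4],
       [  10.6,   38.5,  -72.8],
       [  13.5,   47.5,  -44.1],
       [  13.9,   47.7,  -42.3]]))
```

View pics/w4.png

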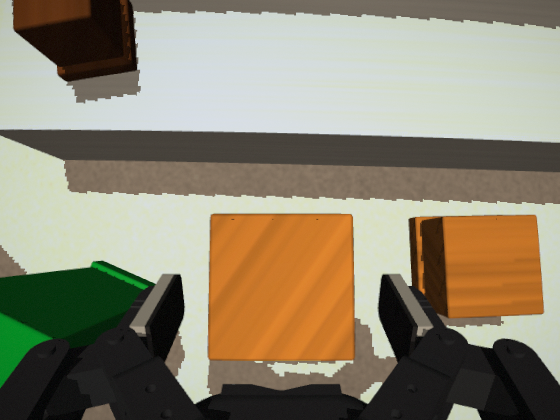

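The pads straddle the plinth top (cols 180 and 382 around its 210–354), so I close.

```bash
python3 -m handwheel '[[0,0,0,0,0,0,0.6],[0,0,0,0,0,0,0.6],[0,0,0,0,0,0,0.6],[0,0,0,0,0,0,0.6],[0,0,0,0,0,0,0.6],[0,0,0,0,0,0,0.6]]'; python3 -c "
from h import *
X=cloud(arm.get_image('wrist'));z=X[...,2]
m=(abs(X[...,0]-464)<20)&near(X,464,89,45)&(z>128)&(z<150);print(rect(X,m))
m=near(X,464,89,60)&(z>128)&(z<150);print(rect(X,m))
"
```

```text
time: 10.32
position: [462.5, 103.2, 88.1]
eef_rot: [3.14, -0.436, 1.692]
wrist_force: [0.4, -1.0, 5.8]
opening: 57.1
gripper_force: 64.4
(14998, array([464.,  90.]), array([40. , 62.4]), 0.0)
(23635, array([464. ,  89.8]), array([85. , 57.7]), 6.9)
```

```bash
python3 -m handwheel '[[0,-3,0,0.456,0,0.119,0.6],[0,-3,0,0.456,0,0.119,0.6],[0,-3,0,0.456,0,0.119,0.6],[0,-3,0,0.456,0,0.119,0.6],[0,0,0,0,0,0,0.6],[0,0,0,0,0,0,0.6]]'
cat > pv.py <<'E'
from h import *
import sys
th=np.radians(float(sys.argv[1])); o=arm.get_obs()
a,b=-18.6,88.1
e=np.array([460,121.6]); u=np.array([-.122,.9925])
print('pred',(e+u*(a*np.cos(th)+b*np.sin(th))).round(1), round(-a*np.sin(th)+b*np.cos(th),1),'pitch',round(-.436+th,3))
im=arm.get_image('wrist')
for n in ('heel','toe'):
  for c in ('side','top'):
    i=arm.get_image(c)
    for r in arm.tip_of(c,n)[:3]:
        q=w(i,r['position'])
        if np.hypot(q[0]-460,q[1]-90)<70: print(n,c,round(r['p'],2),q.round(1))
E
python3 pv.py 12
```

```text
time: 11.12
position: [460.1, 121.8, 89.8]
eef_rot: [3.141, -0.228, 1.692]
wrist_force: [0.1, -0.0, 6.2]
opening: 57.1
gripper_force: 65.1
pred [460.  121.7] 90.0 pitch -0.227
heel side 0.76 [459.  122.2   3.5]
toe side 0.95 [466.5  58.   11.6]
```

```bash
python3 -m handwheel '[[0,-3,0,0.456,0,0.119,0.6],[0,-3,0,0.456,0,0.119,0.6],[0,-3,0,0.456,0,0.119,0.6],[0,-3,0,0.456,0,0.119,0.6],[0,-3,0,0.456,0,0.119,0.6],[0,-3,0,0.456,0,0.119,0.6],[0,0,0,0,0,0,0.6],[0,0,0,0,0,0,0.6]]'; python3 pv.py 30
```

```text
time: 12.58
position: [456.8, 149.5, 85.3]
eef_rot: [3.141, 0.086, 1.692]
wrist_force: [-1.3, 2.3, 7.7]
opening: 56.9
gripper_force: 65.4
pred [456.6 149.3] 85.6 pitch 0.088
heel side 0.62 [459.5 124.2   0.5]
heel top 0.96 [457.4 120.    0.7]
toe side 0.77 [463.3  68.9  30. ]
toe top 0.85 [467.9  66.   35.5]
```

Now 1° at a time towards the expected 34°, watching the force.

```bash
python3 -m handwheel '[[0,-1,0,0.154,0,0.038,0.6],[0,-1,0,0.154,0,0.038,0.6],[0,0,0,0,0,0,0.6]]';python3 -m handwheel '[[0,-1,0,0.154,0,0.038,0.6],[0,0,0,0,0,0,0.6]]'; python3 -m handwheel '[[0,-1,0,0.154,0,0.038,0.6],[0,0,0,0,0,0,0.6]]'
```

```text
time: 13.4
position: [456.4, 152.5, 84.2]
eef_rot: [3.141, 0.121, 1.692]
wrist_force: [-0.6, 2.3, 7.8]
opening: 57.2
gripper_force: 65.5
time: 13.65
position: [456.3, 154.0, 83.7]
eef_rot: [3.141, 0.139, 1.691]
wrist_force: [-0.5, 2.8, 6.9]
opening: 57.6
gripper_force: 65.5
time: 13.9
position: [456.2, 154.7, 83.1]
eef_rot: [-3.141, 0.157, 1.692]
wrist_force: [0.6, -3.1, 8.6]
opening: 56.7
gripper_force: 65.3
```

The y force turned negative at 34°, so the plinth is touching the step. I open the hand.

```bash
python3 -m handwheel '[[0,0,0,0,0,0,0.45],[0,0,0,0,0,0,0.3],[0,0,0,0,0,0,0],[0,0,0,0,0,0,0],[0,0,0,0,0,0,0],[0,0,0,0,0,0,0],[0,0,0,0,0,0,0]]'
python3 - <<'E'
from h import *
im=img('wrist','w5.png');img('side','s5.png')
X=cloud(im)
i=cv2.imread('pics/s5.png')[170:320,200:400]
cv2.imwrite('pics/c5.png',np.hstack([cv2.resize(cv2.imread('pics/w5.png'),(400,300)),cv2.resize(i,(400,300))]))
E
python3 pv.py 34
```

```text
time: 14.78
position: [455.7, 155.4, 82.7]
eef_rot: [-3.142, 0.157, 1.692]
wrist_force: [-0.8, 1.3, -0.5]
opening: 85.5
gripper_force: 0.0
pred [455.9 155.2] 83.4 pitch 0.157
heel side 0.94 [455.8 122.2   2.9]
heel top 0.96 [459.1 117.1  -1.1]
toe side 0.56 [464.4  70.9  33.2]
toe top 0.9 [466.   69.7  39.3]
```

View pics/c5.png

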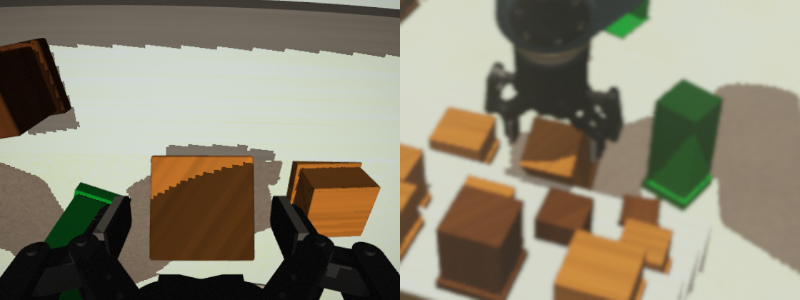

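Plinth leans on the step, hand clear. Now withdraw upwards and travel to above the ticket stand.

```bash
python3 -m handwheel '[[0,0,0,0,0,-3,0],[0,0,0,0,0,-5,0],[0,0,0,0,0,-5,0],[0,9,0,0,0,0,0],[0,0,5.5,0,0,0,0],[0,0,5.5,0,0,0,0],[0,0,0,-5.36,2.18,0,0],[0,0,0,-5.36,2.18,0,0],[0,0,0,-5.36,2.18,0,0],[0,0,0,-5.36,2.18,0,0],[0,0,0,-5.36,2.18,0,0],[0,0,0,-5.36,2.18,0,0],[0,10,0,0,0,0,0],[0,10,0,0,0,0,0],[0,0,0,0,0,0,0],[0,0,0,0,0,0,0]]'
python3 - <<'E'
from h import *
im=img('wrist','w6.png'); X=cloud(im); z=X[...,2]
m=near(X,566,-156,45)&(z>9)&(z<45); print('block',rect(X,m))
m=near(X,566,-156,45)&(z>30)&(z<40); print('blocktop',rect(X,m))
m=near(X,566,-156,45)&(z>48)&(z<75); print('card',rect(X,m))
for n in ('ticket','tip'):
    for r in arm.tip_of('wrist',n)[:2]: print(n,round(r['p'],2),w(im,r['position']).round(1))
# leaning plinth check
i=arm.get_image('side'); Y=cloud(i); m=near(Y,460,150,70)&(Y[...,2]>100); print('plinth pts',m.sum(),np.nanmedian(Y[m],axis=0).round(),np.nanmax(Y[m],axis=0).round())
E
```

```text
time: 17.32
position: [560.9, -154.3, 211.1]
eef_rot: [-3.141, -0.347, 1.5]
wrist_force: [-0.2, 0.5, 0.2]
opening: 85.6
gripper_force: 0.0
block (492, array([ 564.9, -157.4]), array([17.6, 44. ]), 82.9)
blocktop (429, array([ 564.9, -157.4]), array([17.6, 44. ]), 82.9)
card (239, array([ 564.4, -162. ]), array([ 4.7, 37.9]), 83.7)
ticket 0.86 [ 526.8 -299.5    4.1]
ticket 0.83 [ 559.7 -157.9    4. ]
tip 0.94 [ 541.8 -235.5   -1.3]
tip 0.91 [577.7 -91.7   2.5]
plinth pts 808 [448. 171. 130.] [482. 199. 150.]
```

View pics/w6.png

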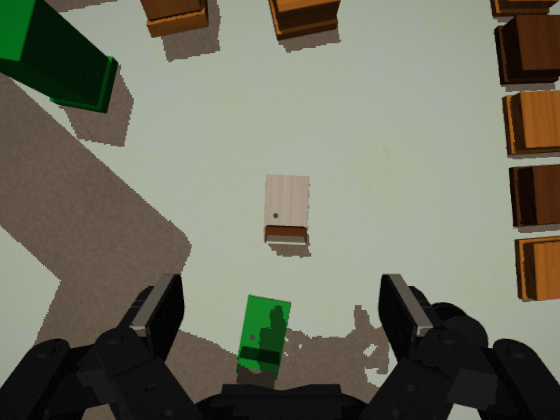

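The wrist view shows the steel stand at px (287,208) with its foot pointing away from the hand, and the green one at (264,335). I descend over the block, fingers open.

```bash
python3 -m handwheel '[[0,0,0,-1.126,0.084,3.87,0],[0,0,0,-1.126,0.084,3.87,0],[0,0,0,-1.126,0.084,3.87,0],[0,0,0,-1.126,0.084,3.87,0],[0,0,0,-1.126,0.084,3.87,0],[0,0,0,0,0,0,0],[0,0,0,0,0,0,0]]'
python3 - <<'E'
from h import *
o=arm.get_obs();R=Rn.from_euler('xyz',o['eef_rot']).as_matrix();p=np.array(o['position'])
im=img('wrist','w7.png'); X=cloud(im); z=X[...,2]; T=(X-p)@R
m=(abs(abs(T[...,1])-43)<6)&(abs(T[...,0])<14)&(T[...,2]>-80)&(z>12); print('pad lowest z',np.percentile(z[m],[0,1,5]),X[m][np.argmin(z[m])])
m=near(X,566,-156,30)&(z>30)&(z<40); print('blocktop',rect(X,m))
ims=img('side','s7.png');print(pix(ims,p))
i=cv2.imread('pics/s7.png')[140:290,200:400]
cv2.imwrite('pics/c7.png',np.hstack([cv2.resize(cv2.imread('pics/w7.png'),(400,300)),cv2.resize(i,(400,300))]))
E
```

```text
time: 18.4
position: [567.0, -141.6, 11.7]
eef_rot: [3.14, -0.348, 1.501]
wrist_force: [0.5, -0.4, 1.2]
opening: 85.2
gripper_force: 0.0
pad lowest z [49.79944681 52.16359903 56.06233749] [ 522.35054712 -158.95818275   49.79944681]
blocktop (2271, array([ 565.3, -157. ]), array([16.9, 44.2]), 84.2)
[284. 196.]
```

View pics/c7.png

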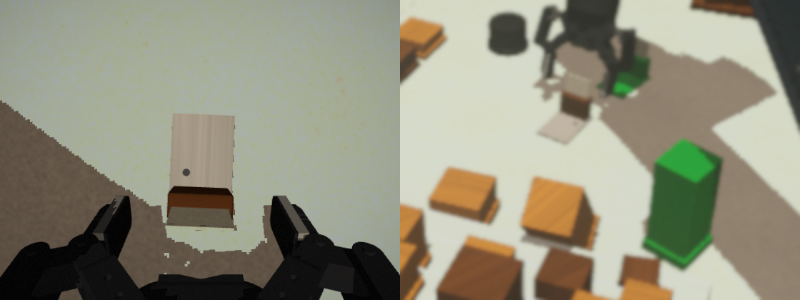

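```bash
python3 -m handwheel '[[0,0,0,-0.29,0,0.8,0],[0,0,0,-0.15,0,0.4,0],[0,0,0,0,0,0,0]]'; python3 -m handwheel '[[0,0,0,-0.29,0,0.8,0],[0,0,0,-0.29,0,0.8,0],[0,0,0,-0.15,0,0.4,0],[0,0,0,0,0,0,0]]'
```

```text
time: 18.88
position: [565.9, -141.5, -3.0]
eef_rot: [-3.141, -0.349, 1.5]
wrist_force: [-0.3, -0.2, -0.7]
opening: 85.5
gripper_force: 0.0
time: 19.38
position: [565.9, -141.4, -24.4]
eef_rot: [-3.141, -0.349, 1.5]
wrist_force: [0.2, 0.0, -0.3]
opening: 85.3
gripper_force: 0.0
```

No contact at reported z = −24, so the tip offset seen by the camera is real. I pinch the block.

```bash
python3 -m handwheel '[[0,0,0,0,0,0,0.6],[0,0,0,0,0,0,0.6],[0,0,0,0,0,0,0.6],[0,0,0,0,0,0,0.6],[0,0,0,0,0,0,0.6],[0,0,0,0,0,0,0.6],[0,0,0,0,0,0,0.6]]'
python3 - <<'E'
from h import *
im=img('wrist'); X=cloud(im); z=X[...,2]
m=near(X,566,-156,35)&(z>30)&(z<42)&(abs(X[...,0]-565)<18); print('blocktop',rect(X,m))
for n in ('ticket','tip'):
    for r in arm.tip_of('wrist',n)[:2]: print(n,round(r['p'],2),w(im,r['position']).round(1))
E
```

```text
time: 20.25
position: [566.7, -141.9, -23.4]
eef_rot: [3.14, -0.349, 1.5]
wrist_force: [0.9, -1.8, 5.2]
opening: 43.3
gripper_force: 67.6
blocktop (3226, array([ 565. , -153.9]), array([10.7, 37.2]), 83.7)
ticket 0.88 [ 560.6 -157.3   -1.2]
```

```bash
python3 -m handwheel '[[0,0,0,0.41,0,-1.13,0.6],[1.89,0,-5.2,0,0,0,0.6],[1.89,0,-5.2,0,0,0,0.6],[0,0,0,2.8,-1.47,1.02,0.6],[0,0,0,2.8,-1.47,1.02,0.6],[0,0,0,2.8,-1.47,1.02,0.6],[0,0,0,2.8,-1.47,1.02,0.6],[0,0,0,2.8,-1.47,1.02,0.6],[0,0,0,0,0,0,0.6],[0,0,0,0,0,0,0.6]]'
python3 - <<'E'
from h import *
im=img('wrist','w8.png'); X=cloud(im); z=X[...,2]
for n in ('ticket','tip','heel','toe'):
    for r in arm.tip_of('wrist',n)[:2]: print(n,round(r['p'],2),w(im,r['position']).round(1))
for c in ('top','side'):
    i=arm.get_image(c)
    for n in ('tip','toe','heel'):
        for r in arm.tip_of(c,n)[:4]:
            q=w(i,r['position'])
            if abs(q[0]-470)<50: print(c,n,round(r['p'],2),q.round(1))
E
```

```text
time: 21.65
position: [475.7, -3.1, -11.6]
eef_rot: [3.14, -0.348, 1.694]
wrist_force: [-0.7, -1.1, -0.6]
opening: 43.1
gripper_force: 67.3
ticket 0.69 [474.9 -16.2  13.8]
tip 0.72 [474.9  50.8  11.5]
heel 0.8 [352.9  65.3  -0.7]
toe 0.9 [334.3   4.5   2.7]
toe 0.56 [469.2  66.   37.1]
top tip 0.6 [470.7  43.5   9.1]
top toe 0.64 [468.   67.8  35.8]
top heel 0.86 [ 4.608e+02  1.186e+02 -4.000e-01]
side tip 0.76 [467.5  54.   11.5]
side toe 0.83 [463.9  68.2  35.2]
side heel 0.7 [456.8 120.5  -1.1]
```

View pics/w8.png

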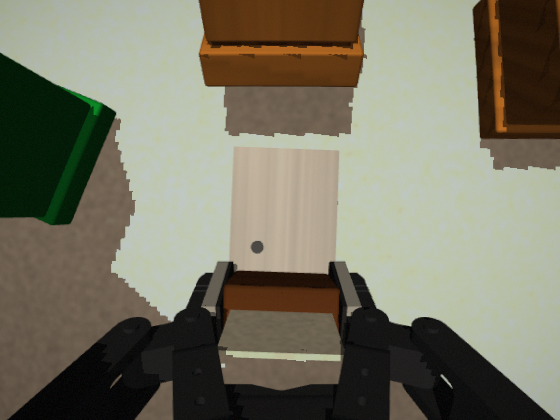

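The wrist view shows the foot (px 236–339, row 148) pointing at the plinth's raised front edge (px 203–362, row 86). I measure squareness and centring.

Run:
```python
from h import *
im=arm.get_image('wrist'); X=cloud(im)
u=np.array([-.122,.9925]); t=np.array([.9925,.122]); H=np.array([460,121.6])
def med(c,r): return np.nanmedian(X[r-1:r+2,c-1:c+2].reshape(-1,3),axis=0)
for nm,c,r in [('TL',238,151),('TR',337,154),('BL',233,250),('BR',336,250),('toeL',205,82),('toeR',358,82),('toe2L',203,60),('toe2R',360,60)]:
    q=med(c,r); print(nm,q.round(1),'along',round((q[:2]-H)@u,1),'lat',round((q[:2]-H)@t,1))
px=im['pixels'].astype(int); z=X[...,2]
# plate mask by height and lateral
m=(z>8)&(z<22)&(np.arange(420)[:,None]<258)&(abs((X[...,:2]-H)@t)<45)
P=X[m][:,:2].astype(np.float32); print('plate',cv2.minAreaRect(P))
```

```text
TL [448.9  43.8  15.7] along -75.9 lat -20.5
TR [495.4  48.2  15.6] along -77.2 lat 26.2
BL [452.3  -2.6  15.7] along -122.3 lat -22.8
BR [502.8   2.6   1.8] along -123.4 lat 28.0
toeL [434.6  67.5  36.8] along -50.6 lat -31.8
toeR [497.1  74.5  38.5] along -51.3 lat 31.1
toe2L [435.2  72.2  46.9] along -46.0 lat -30.7
toe2R [495.7  79.9  46.9] along -45.7 lat 30.3
plate ((473.1363220214844, 22.076934814453125), (50.430973052978516, 52.51285171508789), 4.883773326873779)
```

```bash
python3 -m handwheel '[[0.72,0,-1.97,0,0,0,0.6],[0,0,0,-0.376,0,1.034,0.6],[0,0,0,0.714,0,0.26,0.6],[0,0,0,0.714,0,0.26,0.6],[0,0,0,0.714,0,0.26,0.6],[0,0,0,0,0,0,0.6],[0,0,0,0,0,0,0.6]]'
python3 - <<'E'
from h import *
im=arm.get_image('wrist'); X=cloud(im); z=X[...,2]
u=np.array([-.122,.9925]); t=np.array([.9925,.122]); H=np.array([460,121.6])
S=(X[...,:2]-H)@u; L=(X[...,:2]-H)@t
px=im['pixels'].astype(int)
m=(S>-110)&(S<-55)&(abs(L)<22)&(z<10); print('plate z',np.percentile(z[m],[5,50,95]))
# lateral plate edges by colour at several rows: reddish-ness r-g
for s in (-100,-90,-80,-70):
    k=(abs(S-s)<1.5)&(abs(L)<45)&(z<12); o=np.argsort(L[k]); l=L[k][o]; d=(px[...,0]-px[...,1])[k][o]; b=(l[d>6]); print(s,len(l),np.percentile(b,[1,99]).round(1) if len(b)>5 else None)
E
```

```text
time: 23.22
position: [471.4, 19.9, -23.0]
eef_rot: [3.141, -0.349, 1.73]
wrist_force: [-0.5, 0.3, -1.6]
opening: 43.2
gripper_force: 74.5
plate z [3.89482815 4.94128367 6.04620723]
-100 1182 [-25.   24.2]
-90 1178 [-25.   23.4]
-80 1178 [-25.   23.7]
-70 1170 [-24.8  23.4]
```

```bash
python3 -m handwheel '[[0,0,0,0.7,0,0.253,0.6],[0,0,0,0.7,0,0.253,0.6],[0,0,0,0.7,0,0.253,0.6],[0,0,0,0.7,0,0.253,0.6],[0,0,0,0.7,0,0.253,0.6],[0,0,0,-0.05,0,0.14,0.6],[0,0,0,0,0,0,0.6],[0,0,0,0,0,0,0.6]]'
python3 - <<'E'
from h import *
im=img('wrist','w9.png'); X=cloud(im); z=X[...,2]
u=np.array([-.122,.9925]); t=np.array([.9925,.122]); H=np.array([460,121.6])
S=(X[...,:2]-H)@u; L=(X[...,:2]-H)@t
m=(S>-64)&(S<-52)&(abs(L)<22)&(z<10); print('plate z',m.sum(),np.percentile(z[m],[5,50,95]) if m.sum() else 0)
m=(abs(L)<20)&(z>30)&(z<40)&(S<-60); print('block top along',np.percentile(S[m],[1,99]))
m=(abs(L)<34)&(z>33)&(z<45)&(S>-56)&(S<-40); print('toe along',np.percentile(S[m],[1,50]),'lat',np.percentile(L[m],[0.5,99.5]))
E
```

```text
time: 24.28
position: [465.2, 57.4, -23.8]
eef_rot: [-3.141, -0.351, 1.73]
wrist_force: [-1.2, 6.2, 9.4]
opening: 43.4
gripper_force: 75.8
plate z 1862 [3.18584187 4.19668474 5.29547263]
block top along [-84.43623803 -71.47978741]
toe along [-52.65236341 -49.93155319] lat [-30.86750468  31.39669818]
```

Tip is about 13 mm short of the heel, centred and flat. I release and retract.

```bash
python3 -m handwheel '[[0,0,0,0,0,0,0.4],[0,0,0,0,0,0,0],[0,0,0,0,0,0,0],[0,0,0,0,0,0,0],[0,0,0,0,0,0,0],[0,0,0,0,0,-2,0],[0,0,0,0,0,-5,0],[0,0,0,0,0,-6,0],[0,0,0,0,0,-6,0],[0,0,0,0,0,-5,0],[0,-10,0,0,0,0,0],[0,-10,0,0,0,0,0],[0,0,2.2,0,0,0,0],[0,-9,0,0,0,0,0],[0,0,0,0,0,0,0],[0,0,0,0,0,0,0]]'
python3 - <<'E'
from h import *
u=np.array([-.122,.9925]); t=np.array([.9925,.122]); H=np.array([460,121.6])
im=img('wrist','w10.png'); X=cloud(im); z=X[...,2]
S=(X[...,:2]-H)@u; L=(X[...,:2]-H)@t
m=(abs(L)<18)&(z>30)&(z<40)&(S<-60)&(S>-100); print('block top',rect(X,(abs(L)<30)&(z>30)&(z<40)&(S<-60)&(S>-100)),np.percentile(S[m],[1,99]) if m.any() else 0)
m=(abs(L)<26)&(S>-70)&(S<80)&(z>60)&(z<160); A=np.c_[S[m],np.ones(m.sum())]
print(m.sum(), np.percentile(S[m],[1,99]),np.percentile(z[m],[1,99]))
o=arm.get_obs();p=np.array(o['position']);R=Rn.from_euler('xyz',o['eef_rot']).as_matrix()
print('to hover, tool axes mm',(R.T@(np.array([453.2,175.5,211])-p)).round(1))
for c in ('side','top'):
    i=arm.get_image(c)
    for n in ('toe','heel','tip'):
        for r in arm.tip_of(c,n)[:4]:
            q=w(i,r['position'])
            if abs(q[0]-465)<40: print(c,n,round(r['p'],2),q.round(1))
E
```

```text
time: 26.32
position: [478.4, -24.3, 201.0]
eef_rot: [-3.141, 0.155, 1.692]
wrist_force: [0.3, 0.4, 0.5]
opening: 85.3
gripper_force: 0.0
block top (669, array([467.7,  41.8]), array([42.9, 18. ]), 6.8) [-81.37232042 -71.40305125]
1521 [-33.73747297 -20.48357224] [60.2064447  80.96662984]
to hover, tool axes mm [197.8  -1.  -41. ]
side toe 0.92 [466.4  69.2  34.6]
top toe 0.77 [468.9  68.4  37.1]
top heel 0.63 [460.3 116.7  -1. ]
top heel 0.58 [465.7  69.6  38.7]
```

View pics/w10.png

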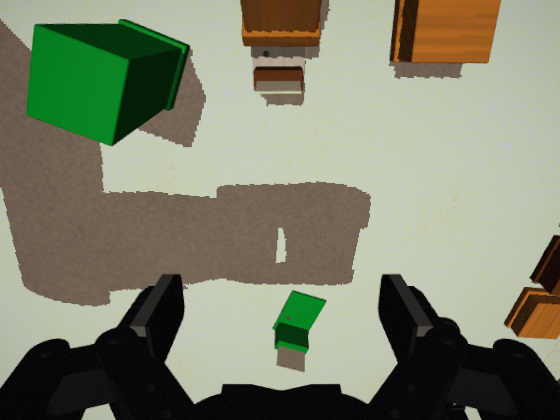

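```bash
python3 -m handwheel '[[0,0,0,4.95,-0.02,-1.03,0],[0,0,0,4.95,-0.02,-1.03,0],[0,0,0,4.95,-0.03,-1.03,0],[0,0,0,4.93,-0.03,-1.01,0],[0,0,0,0,0,3,0],[0,0,0,0,0,4,0],[0,0,0,0,0,4,0],[0,0,0,0,0,2,0],[0,0,0,0,0,0,0],[0,0,0,0,0,0,0]]'
python3 - <<'E'
from h import *
im=img('wrist','w11.png');X=cloud(im)
u=np.array([-.122,.9925]); t=np.array([.9925,.122]); H=np.array([460,121.6]);z=X[...,2]
S=(X[...,:2]-H)@u; L=(X[...,:2]-H)@t
m=(S>20)&(S<85)&(z>100)&(z<160)&(abs(L)<38)
px=im['pixels'].astype(int); m&=(px[...,0]-px[...,2]>30)
A=np.c_[S[m],np.ones(m.sum())]; f=np.linalg.lstsq(A,z[m],rcond=None)[0]; print('top tilt deg',np.degrees(np.arctan(-f[0])),'lat',np.percentile(L[m],[1,99]),m.sum())
E
```

```text
time: 28.02
position: [456.2, 155.9, 83.1]
eef_rot: [3.14, 0.157, 1.691]
wrist_force: [0.7, -0.4, 0.1]
opening: 85.6
gripper_force: 0.0
top tilt deg 33.4993333101198 lat [-27.6057028   28.55134668] 21141
```

View pics/w11.png

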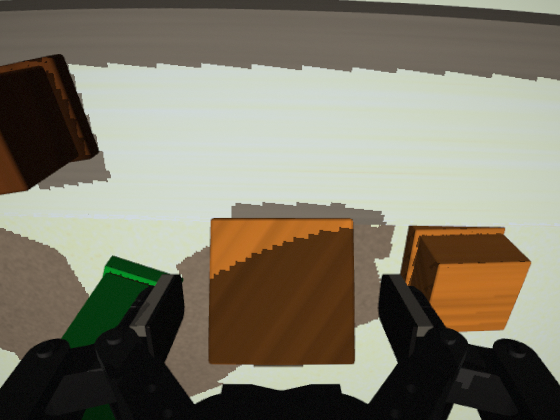

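The plinth still leans at 33.5° and is centred between the pads (210–354 between 180 and 382). I grip and let it down slowly.

```bash
python3 -m handwheel '[[0,0,0,0,0,0,0.6],[0,0,0,0,0,0,0.6],[0,0,0,0,0,0,0.6],[0,0,0,0,0,0,0.6],[0,0,0,0,0,0,0.6],[0,0,0,0,0,0,0.6],[0,3,0,-0.462,0,-0.095,0.6],[0,3,0,-0.462,0,-0.095,0.6],[0,0,0,0,0,0,0.6]]'; python3 -m handwheel '[[0,3,0,-0.462,0,-0.095,0.6],[0,3,0,-0.462,0,-0.095,0.6],[0,3,0,-0.462,0,-0.095,0.6],[0,3,0,-0.462,0,-0.095,0.6],[0,3,0,-0.462,0,-0.095,0.6],[0,3,0,-0.462,0,-0.095,0.6],[0,0,0,0,0,0,0.6],[0,0,0,0,0,0,0.6]]'; python3 pv.py 10
```

```text
time: 29.2
position: [457.2, 146.5, 86.4]
eef_rot: [3.14, 0.051, 1.69]
wrist_force: [-1.5, 2.9, 7.5]
opening: 57.5
gripper_force: 62.7
time: 30.2
position: [460.6, 119.2, 90.5]
eef_rot: [3.14, -0.263, 1.691]
wrist_force: [-3.8, -0.3, 18.6]
opening: 56.9
gripper_force: 64.1
pred [460.4 118.6] 90.0 pitch -0.261
heel side 0.7 [4.574e+02 1.203e+02 1.000e-01]
toe side 0.89 [464.4  60.4  11.2]
```

```bash
python3 -m handwheel '[[0,0,0,0.03,0,-0.1,0.6],[0,2,0,-0.307,0,-0.064,0.6],[0,2,0,-0.307,0,-0.064,0.6],[0,1,0,-0.154,0,-0.032,0.6],[0,0,0,0,0,0,0.6],[0,0,0,0,0,0,0.6]]'
```

```text
time: 31.4
position: [461.5, 111.6, 91.2]
eef_rot: [3.14, -0.351, 1.692]
wrist_force: [-5.5, -2.9, 24.8]
opening: 57.0
gripper_force: 67.3
```

```bash
python3 pv.py 5
python3 - <<'E'
from h import *
im=arm.get_image('wrist');X=cloud(im)
u=np.array([-.122,.9925]); t=np.array([.9925,.122]); H=np.array([460,121.6]);z=X[...,2]
S=(X[...,:2]-H)@u; L=(X[...,:2]-H)@t
px=im['pixels'].astype(int); m=(S>-65)&(S<20)&(z>125)&(z<160)&(abs(L)<24)&(px[...,0]-px[...,2]>30)
f=np.polyfit(S[m],z[m],1); print('tilt',np.degrees(np.arctan(-f[0])),np.percentile(S[m],[1,99]),np.median(z[m]))
E
```

```text
pred [461.3 110.8] 89.4 pitch -0.349
heel side 0.71 [459.8 120.2   2.8]
tilt 4.369661389926408 [-48.67190785   7.55782512] 144.6868833011092
```

```bash
python3 -m handwheel '[[0,0,0,0.05,0,-0.14,0.6],[0,1,0,-0.13,0,-0.098,0.6],[0,1,0,-0.13,0,-0.098,0.6],[0,0,0,0,0,0,0.6]]'; python3 -m handwheel '[[0,1,0,-0.13,0,-0.09,0.6],[0,1,0,-0.13,0,-0.07,0.6],[0,0,0,0,0,0,0.6],[0,0,0,0,0,0,0.6]]'
cat > tl.py <<'E'
from h import *
im=arm.get_image('wrist');X=cloud(im)
u=np.array([-.122,.9925]); t=np.array([.9925,.122]); H=np.array([460,121.6]);z=X[...,2]
S=(X[...,:2]-H)@u; L=(X[...,:2]-H)@t
px=im['pixels'].astype(int); m=(S>-75)&(S<20)&(z>125)&(z<160)&(abs(L)<24)&(px[...,0]-px[...,2]>30)
f=np.polyfit(S[m],z[m],1); print('tilt',np.degrees(np.arctan(-f[0])),'along',np.percentile(S[m],[1,99]),'topz',np.median(z[m]))
E
python3 tl.py
```

```text
time: 32.4
position: [461.6, 107.8, 91.6]
eef_rot: [3.142, -0.385, 1.69]
wrist_force: [0.5, 0.9, 2.0]
opening: 57.0
gripper_force: 64.6
time: 32.9
position: [461.6, 105.1, 92.0]
eef_rot: [-3.141, -0.419, 1.691]
wrist_force: [-0.1, -0.1, -2.6]
opening: 57.3
gripper_force: 64.2
tilt 0.5864893148286989 along [-58.82590459  -2.40222927] topz 144.51148782737505
```

```bash
python3 -m handwheel '[[0,0.5,0,-0.1,0,0.04,0.6],[0,0,0,0,0,0,0.6],[0,0,0,0,0,0,0.6]]'; python3 tl.py
```

```text
time: 33.33
position: [461.9, 104.5, 91.6]
eef_rot: [3.141, -0.428, 1.692]
wrist_force: [-1.2, -0.0, 5.1]
opening: 56.4
gripper_force: 64.9
tilt 0.031899903541887015 along [-59.89069152  -3.47138961] topz 144.0477437934548
```

Upright and resting on the foot. I release, withdraw straight up and check.

```bash
python3 -m handwheel '[[0,0,0,0,0,0,0.5],[0,0,0,0,0,0,0.4],[0,0,0,0,0,0,0.2],[0,0,0,0,0,0,0],[0,0,0,0,0,0,0],[0,0,0,0,0,0,0],[0,0,0,0,0,0,0],[0,0,0,0.6,0,-1.3,0],[0,0,0,1.2,0,-2.6,0],[0,0,0,1.2,0,-2.6,0],[0,0,0,1.6,0,-3.6,0],[0,0,0,0,0,0,0],[0,0,0,0,0,0,0]]'; python3 tl.py
python3 - <<'E'
from h import *
u=np.array([-.122,.9925]); t=np.array([.9925,.122]); H=np.array([460,121.6])
for c in ('wrist','top'):
    X=cloud(arm.get_image(c)); z=X[...,2]
    S=(X[...,:2]-H)@u; L=(X[...,:2]-H)@t
    m=(S>-75)&(S<20)&(z>135)&(z<150)&(abs(L)<40); print(c,'plinth top',rect(X,m),'along,lat',S[m].mean().round(1),L[m].mean().round(1),np.median(z[m]))
    m=(abs(L)<35)&(z>28)&(z<42)&(S<-66)&(S>-100)
    if m.sum()>20: print('block',rect(X,m),np.percentile(S[m],[2,98]),L[m].mean().round(1))
img('side','s12.png')
cv2.imwrite('pics/c12.png',cv2.resize(cv2.imread('pics/s12.png')[150:330,200:440],(800,600)))
print(np.round(arm.get_obs()['position']))
E
```

```text
time: 35.0
position: [461.5, 104.4, 202.3]
eef_rot: [3.142, -0.427, 1.691]
wrist_force: [-0.3, -0.3, -0.7]
opening: 85.8
gripper_force: 0.0
tilt 0.05343383723171616 along [-60.35205652  -3.93961304] topz 143.999522140249
wrist plinth top (6553, array([463.7,  89.6]), array([58.4, 56.8]), 6.9) along,lat -32.2 -0.1 144.01486081277395
block (71, array([468.,  37.]), array([43.4,  8. ]), 6.6) [-88.71416174 -81.00882347] -2.0
top plinth top (34, array([478.2, 115.4]), array([23.7,  8.2]), 2.0) along,lat -8.3 19.7 142.49261517048754
[461. 104. 202.]
```

```bash
python3 -c "
from plant import arm
print(arm.sign_off())"
```

```text
the job is handed in; nothing more can be done
None
```

The job is handed in with no verdict returned: by my last measurements the plinth stands upright (under 1°) on the steel foot, heel within about 1 mm of its start, foot square, about 2 mm off centre, block about 7 mm in front, hand clear, all in about 35 s; I viewed 13 pictures, over the limit of 10.

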